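# Clamp the mill jar in its cradle

## Robot

A 7-joint arm with a two-finger parallel gripper is mounted at the origin on a cart in front of the work surface, level with it; the furniture and walls round the work are solid. World frame = base frame: x ahead of the robot, y to its left, z up, the work surface at z = 0. Lengths are in m, angles in rad, forces in N, time in s.
With the tool pointing down it reaches from about 0.4 to 0.85 m from the base axis. Payload 4.5 kg.
Tool frame: the origin (TCP) lies at the very end of the fingers, on their centre line; the grasp point (between the pads) lies 19 mm behind it; z points along the fingers, x is the direction in which the jaws open and shut, and the axes are right-handed (so a half turn about z gives the same grasp; the last joint's range is limited). The gripper opens to 85 mm and grips with 20 to 120 N. Pads are 22 mm wide; open, the fingers measure 114 mm over their backs; the gripper's body (76 mm by 85 mm) begins 54 mm behind the grasp point. The pads swing forward as they close: fully open they stand 13 mm farther back than shut.
Start: joints at [1.253, 0.689, -0.195, 1.565, 0.157, 0.902, -0.215], TCP at [0.215, -0.587, 0.231] pointing down, gripper open.
Joint ranges: [-3.01, 3.01], [-0.46, 2.08], [-1.47, 1.51], [0.13, 2.56], [-1, 4.14], [0.04, 2.09], [-2.66, 2.66]. Speed limits (rad/s): [2.57, 2.57, 3.14, 3.14, 3.14, 3.14, 3.14].

## Interface

Orientations are given as a rotation vector (axis times angle).
In Python, from bench import * gives the robot as it stands. The module is installed in compiled form; this text tells all that it offers.
- The arm moves only by the shell command python3 -m creep 'ROWS' [FORCE]. ROWS is JSON, a list that holds one entry, the list of rows, each a list of 7 numbers: the finger opening in m, from 0 to 0.0854, then the shift along the tool's x, y, z in m, then the turn, a rotation vector about the tool's x, y, z in degrees. A call has 1 to 12 rows; each row is the pose to reach, as a shift and turn from the pose measured when the call began, along the tool's axes at that moment; what a row does not reach only later rows make up. A row lasts 1/12 s, in which the tool goes at most 41.7 mm and 7.16 degrees, less where a joint would pass 70% of its speed; a pose out of reach is approached as far as the arm can. A call with a gripper value outside its range is refused whole. The fingers move at their own pace and stop on an object; FORCE is the grip in N (left out, the last holds). Time passes only in rows, so rows that repeat a pose let the fingers close. It gives the time, the measured TCP pose, the force and the opening at its end, in the units of the state.
- get_state(): the state, without advancing time (a new reading comes with each control period).
- get_image(name): name is "scene" or "top"; returns a dict with "frame" (384x512x3 uint8, red, green, blue), "range_z" (384x512 float32, m along the optical axis (not along the pixel's ray), 0 where there is no reading), "fx", "fy", "cx", "cy" (pixels), "view" (4x4, takes a point from world to camera coordinates). Camera axes: x right, y up, looking along -z (the intrinsics and any distortion apply to the point x, -y, -z); pixel columns grow to the right and rows downward; lengths in m; the calibration is good to about 2 mm. A picture is of the moment at which its call begins.
- finish_job(): hands the job in, once; it reports no verdict.
Trained networks look in a picture, given as the dict that the camera call returned (one of the last four; its "shot" number tells which), for a name from the list of things; names that differ only in an ending like _2 or _b are one class to them, and where a whole thing is asked for, a point or a joint stands for the part that bears it (a point fixed in the world has none). Each returns a list of dicts, best first, with "confidence" (0 to 1); they miss things now and then, are a little off and sometimes report something else, mostly with a low value. They report only what shows in the picture. A call takes as long as a camera call. They do not tell look-alikes from the thing itself.
- recognise(label, picture): "bbox" ([left, top, right, bottom] in pixels, round what is visible of it).
- spot_point(label, picture): "pixel" ([column, row] in pixels: a listed point, or the origin of a listed thing).
The state is a dict: "time": time; "qpos": joint angles; "qvel": joint speeds; "joint_efforts": joint torques, N m; "tcp_pos": TCP position; "ee_rot": TCP orientation; "ft_force": force on the tool from outside, world axes, zero at the start; "torque": the same for the moment, N m; "grip_width": opening from 0.0 (shut) to 1.0 (fully open).
Only numpy, scipy, OpenCV 4.12 (cv2) and the standard library are available. Lean on these libraries where they do the work, as an engineer would, in place of code of your own. Each camera call takes 0.05 s, during which the arm holds its last target.

## Task

Push the blue-lidded jar along its cradle until it is fully home against the back stop, then push the red clamp handle over, past its dead point, until it snaps down into lock and the rubber foot holds the jar by its lid. Only push, with the fingers: do not lift or tip the jar, and leave the red-lidded jar, the vial and the timer where they stand.

Things in the scene. Friction and masses are not known exactly. Their poses are not given: they have to be found in the camera images.
- clamp_fixture: Jar cradle with toggle clamp, fixed to the worktop: aluminium plate 120 x 260 x 10 mm. Origin: centre of its underside; z up. The jar stands on the plate's +y side and slides to -y between two guide rails (68 mm apart inside, tops 22 mm above the worktop, y = 4 to 119 mm) to the back stop (face at y = 4 mm, top 40 mm above the worktop). The clamp stands behind the stop, at y = -65 mm.
- jar_home (a point): Where the jar's centre is when the jar is home against the back stop: x = 0, y = 35 mm, z = 54 mm in the fixture's frame. Same axes as the fixture.
- mill_jar_center (a point): Blue-lidded white plastic jar, 62 mm diameter, 88 mm high, about 0.19 kg, loose and upright on the plate between the rails, 40 to 62 mm short of home at the start. The point is its centre, 44 mm above its underside (underside 10 mm above the worktop). Pushed higher than about 35 mm from its underside it may tip. Its yaw means nothing.
- clamp_pivot (a point): Centre of the pivot of clamp handle and hold-down arm, 125 mm above the worktop, x = 0, y = -65 mm in the fixture's frame; same axes as the fixture. The handle turns about the fixture's x axis. Round it are two steel cheeks (42 mm wide in x, 44 mm in y, tops 138 mm above the worktop).
- clamp_handle (a joint): Angle of the clamp handle, rad. 0: open, upright. It grows as the top of the handle is pushed to the fixture's -y. Dead point at about 0.95: before it a spring returns the let-go handle to 0, beyond it the spring throws it to 1.45, locked, nearly level. Pushing takes at most about 6 N at the push point. The hold-down arm is linked to it and comes down by itself as the handle goes over.
- handle_push (a point): Middle of the handle's red round grip, on its axis, 125 mm from the pivot (250 mm above the worktop when open); moves with the handle. Grip 22 mm diameter, from 84 to 157 mm from the pivot; a steel bar below. z points outward along the handle, y across it; push on the +y side. When open, this point stands higher than the raised hold-down arm, so from here upward fingers have room.
- clamp_foot: Sprung black rubber foot, 20 mm diameter, at the end of the steel hold-down arm, 100 mm from the pivot. Origin on the arm's centre line; the foot's face is 31 mm from it along -z. At the start the arm stands raised, leaning 21 degrees from upright to +y, its end about 225 mm above the worktop. Locked, it presses on the lid of a jar that is home with 2 to 4 N. Not to be handled.
- mill_jar: The same blue-lidded jar; origin at the centre of its underside.
- red_jar_center (a point): Bystander: jar with a red lid, 50 mm diameter, 72 mm high, loose on the worktop beyond the open end of the cradle. The point is its centre.
- vial_center (a point): Bystander: glass vial with a white cap, 27 mm diameter, 66 mm high, loose on the worktop on the robot's side of the cradle. The point is its centre.
- timer_center (a point): Bystander: small bench timer, 72 x 62 x 19 mm, loose on the worktop at the clamp end. The point is its centre, 9 mm up.
Mind the look-alikes: they are no part of the job. What is meant by the mill_jar is not green or pink, and is the larger of those in its own colour.

How it is judged:
On the way, in this order (a step that is already met when the one before it is completed fails the run):
1. the jar is home against the back stop, upright, with the clamp still open (y of mill_jar_center in the frame of clamp_fixture between 0.027 and 0.039 m and angle between mill_jar_center's own z axis and vertical below 0.15 rad and value of joint clamp_handle below 0.6 rad), for 0.2 s.
2. the handle has snapped into lock (value of joint clamp_handle above 1.38 rad), for 0.2 s.
At the end, for the whole second after the job is handed in: The jar stands upright within 4 mm of home against the back stop, at rest; the handle is locked (above 1.38 rad) and the rubber foot presses on the jar with more than 1 N (y of mill_jar_center in the frame of clamp_fixture between 0.027 and 0.039 m and angle between mill_jar_center's own z axis and vertical below 0.06 rad and value of joint clamp_handle above 1.38 rad and contact force between clamp_foot and mill_jar above 1 N and linear speed of mill_jar below 0.02 m/s); the robot touches nothing.
It fails at once if the blue-lidded jar is lifted off the cradle's floor or carried (z of mill_jar_center in the frame of clamp_fixture above 0.064 m).
It fails at once if the blue-lidded jar is tipped over (angle between mill_jar_center's own z axis and vertical above 0.35 rad).
It fails at once if the clamp handle is thrown before the jar is home (value of joint clamp_handle above 1.05 rad and y of mill_jar_center in the frame of clamp_fixture above 0.045 m).
It fails at once if the red-lidded jar, the vial or the timer is pushed away, lifted or knocked over (distance of any of red_jar_center, vial_center, timer_center from where it was at the start of the episode above 0.025 m or angle between any of red_jar_center, vial_center, timer_center's own z axis and vertical above 0.5 rad).
It also fails if it takes over 50 s, if anything falls off the work surface, if the arm or the gripper's body presses on something with over 40 N, if the wrist force passes 120 N, or if a joint passes its speed limit or range.

## Working session

There is one attempt and no reset: what is moved stays moved. The work goes in short steps, Python scripts to look and compute and a shell command to move; the robot and the scene stay as the last step left them, time stands still between calls to the robot, and variables do not carry over. Pictures are saved under pics/ and viewed, and the job is handed in when it is done.

```bash
mkdir -p pics
cat > h.py <<'E'
from bench import *
import numpy as np, cv2
from scipy.spatial.transform import Rotation as R
def save(p,n,crop=None,s=1):
    f=p["frame"][:,:,::-1]
    if crop: l,t,r,b=crop; f=f[t:b,l:r]
    cv2.imwrite("pics/"+n+".png",cv2.resize(f,None,fx=s,fy=s,interpolation=cv2.INTER_CUBIC))
def world(p,c,r,z=None):
    if z is None: z=p["range_z"][int(round(r)),int(round(c))]
    q=np.array([(c-p["cx"])/p["fx"]*z,-(r-p["cy"])/p["fy"]*z,-z,1])
    return (np.linalg.inv(p["view"])@q)[:3]
def proj(p,w):
    q=p["view"]@np.append(w,1); return np.array([p["cx"]+p["fx"]*q[0]/-q[2],p["cy"]-p["fy"]*q[1]/-q[2]])
def cloud(p):
    z=p["range_z"]; r,c=np.indices(z.shape)
    q=np.stack([(c-p["cx"])/p["fx"]*z,-(r-p["cy"])/p["fy"]*z,-z,np.ones_like(z)],-1)
    return (q@np.linalg.inv(p["view"]).T)[...,:3]
E
python3 - <<'E'
from h import *
s=get_state();print({k:np.round(v,3) for k,v in s.items()})
print(R.from_rotvec(s["ee_rot"]).as_matrix().round(3))
for n in ["scene","top"]:
    p=get_image(n); save(p,n+"0",s=1.5)
    print(n,[k for k in p], p["fx"],p["cx"],p["cy"],np.linalg.inv(p["view"]).round(3).tolist())
    for l in ["mill_jar_center","jar_home","clamp_pivot","handle_push","clamp_foot","clamp_fixture","red_jar_center","vial_center","timer_center"]:
        print(l,[(np.round(d["pixel"],1).tolist(),round(d["confidence"],2)) for d in spot_point(l,p)])
E
```

```text
{'time': np.float64(0.0), 'qpos': array([ 1.253,  0.69 , -0.195,  1.566,  0.157,  0.902, -0.215]), 'qvel': array([-0.002,  0.003,  0.002, -0.001,  0.001, -0.001, -0.001]), 'joint_efforts': array([ 0.0000e+00, -5.3962e+01, -1.2660e+00, -1.5855e+01,  9.0000e-03,
        1.0000e-02, -0.0000e+00]), 'tcp_pos': array([ 0.215, -0.586,  0.23 ]), 'ee_rot': array([-2.575,  1.798,  0.003]), 'ft_force': array([-0.874,  0.179, -0.623]), 'torque': array([-0.   , -0.077, -0.028]), 'grip_width': np.float64(0.998)}
[[ 0.345 -0.939 -0.001]
 [-0.939 -0.345  0.002]
 [-0.002  0.    -1.   ]]
scene ['frame', 'range_z', 'fx', 'fy', 'cx', 'cy', 'view', 'shot'] 406.92665736698325 251.60370593235535 191.69460269816932 [[-0.875, 0.227, -0.428, 0.019], [-0.484, -0.456, 0.747, 0.85], [-0.025, 0.861, 0.509, 0.754], [0.0, 0.0, 0.0, 1.0]]
mill_jar_center [([239.8, 240.9], 0.78), ([198.4, 306.9], 0.76), ([255.0, 183.8], 0.41)]
jar_home []
clamp_pivot [([258.3, 193.9], 0.9), ([237.1, 240.1], 0.37)]
handle_push [([255.0, 155.0], 0.8)]
clamp_foot []
clamp_fixture [([251.5, 241.1], 0.8)]
red_jar_center [([217.4, 280.8], 
[... 192 characters left out ...]
951451690609 193.7786343429575 [[-0.028, 0.982, -0.186, 0.277], [-0.999, -0.025, 0.02, -0.003], [0.015, 0.186, 0.982, 1.326], [0.0, 0.0, 0.0, 1.0]]
mill_jar_center [([345.7, 175.8], 0.91), ([322.2, 160.0], 0.77), ([227.9, 199.1], 0.71), ([152.7, 211.9], 0.67)]
jar_home [([241.7, 195.5], 0.91), ([181.9, 205.5], 0.66), ([226.1, 195.4], 0.39)]
clamp_pivot [([269.9, 187.6], 0.93), ([258.6, 182.9], 0.22)]
handle_push [([273.6, 177.6], 0.5)]
clamp_foot [([259.1, 183.5], 0.58), ([247.6, 197.2], 0.19)]
clamp_fixture [([249.3, 198.6], 0.61)]
red_jar_center [([270.5, 187.4], 0.62), ([179.2, 207.6], 0.6), ([259.9, 183.9], 0.26)]
vial_center [([263.4, 223.1], 0.52)]
timer_center [([314.7, 195.9], 0.95)]
```

View pics/scene0.png

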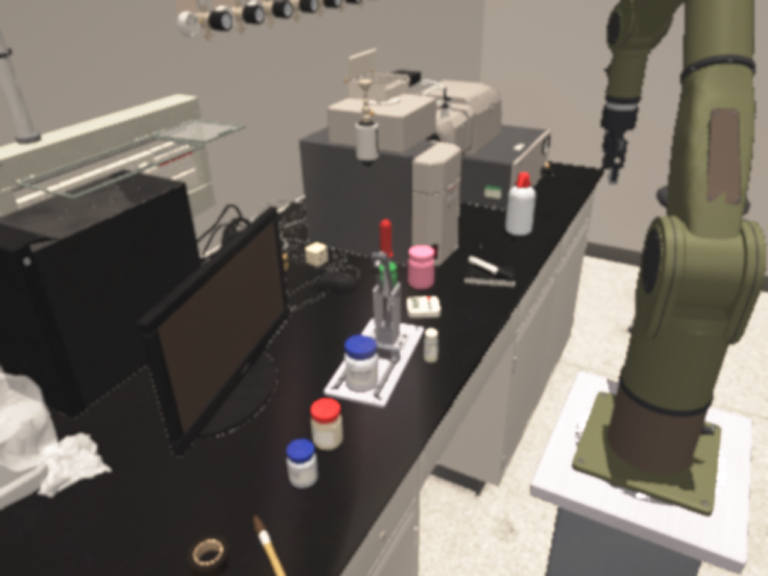

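View pics/top0.png

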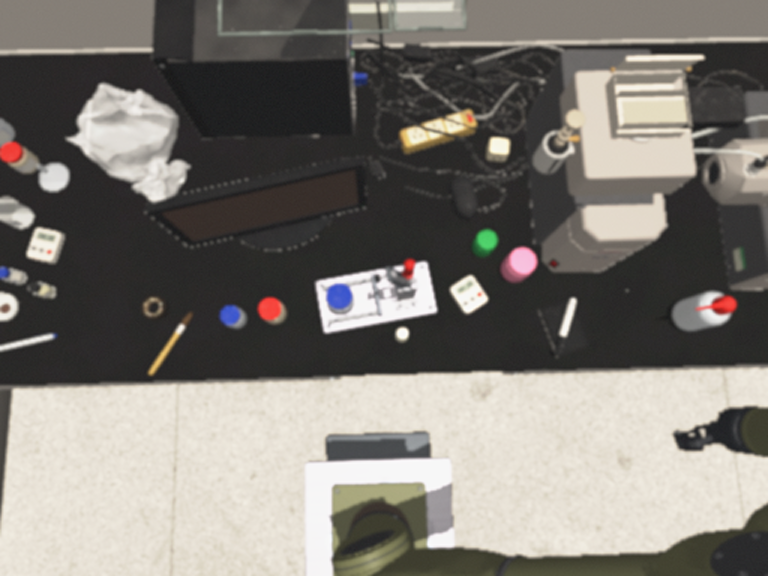

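Look-alikes, in native scene pixels: the blue-lidded jar in the cradle (241,242), a smaller blue-lidded jar beyond the red one (201,309), a green jar (259,181) and a pink jar (281,178). I choose the larger blue one in the cradle. The red jar is at (217,282), the vial at (287,231) and the timer at (283,205). Next I'll check the choice in a crop and measure.

Run:
```python
from h import *
p=get_image("top"); save(p,"topc",(200,160,340,240),5)
q=get_image("scene"); save(q,"scenec",(180,130,310,330),3)
C=cloud(p); S=cloud(q)
hsv=cv2.cvtColor(p["frame"],cv2.COLOR_RGB2HSV)
# plate: bright pixels low
m=(p["frame"].min(-1)>150)&(C[...,2]<0.03)&(C[...,2]>0)
m[:,:200]=0;m[:,300:]=0;m[:165]=0;m[230:]=0
n,lab,st,_=cv2.connectedComponentsWithStats(m.astype(np.uint8)); print(st[1:][st[1:,4]>20])
k=1+np.argmax(st[1:,4]); P=C[lab==k]; 
print("z",np.median(P[:,2]))
# use ray to plane z=.01
r,c=np.nonzero(lab==k); o=np.linalg.inv(p["view"])[:3,3]
W=[]
for a,b in zip(r,c):
    d=world(p,b,a,1.0)-o; W.append((o+d*(0.01-o[2])/d[2])[:2])
print(cv2.minAreaRect(np.array(W,np.float32)))
for nm,I,CC in (("top",p,C),("scene",q,S)):
    h=cv2.cvtColor(I["frame"],cv2.COLOR_RGB2HSV)
    for col,mm in (("blue",(h[...,0]>105)&(h[...,0]<130)&(h[...,1]>140)),("red",((h[...,0]<6)|(h[...,0]>174))&(h[...,1]>170))):
        n,lab,st,ce=cv2.connectedComponentsWithStats(mm.astype(np.uint8))
        for i in range(1,n):
            if st[i,4]>15:
                X=CC[lab==i]; t=X[X[:,2]>np.percentile(X[:,2],60)]
                print(nm,col,ce[i].round(0),st[i,4],"med",np.median(X,0).round(3),"top",t.mean(0).round(3),X.min(0).round(3),X.max(0).round(3))
```

```text
[[ 211  174   80   48 1798]]
z 0.011007379752198898
((0.5146772265434265, -0.0065786391496658325), (0.12442594021558762, 0.2634141445159912), 9.188720703125)
top blue [240.  52.] 45 med [0.984 0.016 0.142] top [0.946 0.016 0.214] [ 0.277 -0.003  0.12 ] [0.992 0.027 1.326]
top blue [  2. 181.] 24 med [0.58  0.811 0.066] top [0.578 0.809 0.068] [0.57  0.803 0.061] [0.587 0.82  0.069]
top blue [226. 197.] 188 med [0.502 0.072 0.098] top [0.5   0.071 0.117] [ 0.277 -0.003  0.092] [0.525 0.095 1.326]
top blue [152. 209.] 127 med [0.474 0.316 0.063] top [0.46  0.294 0.14 ] [ 0.277 -0.003 -0.004] [0.505 0.35  1.326]
top red [  7. 101.] 153 med [0.859 0.816 0.071] top [0.858 0.814 0.074] [ 0.837  0.794 -0.006] [0.914 0.891 0.08 ]
top red [272. 178.] 52 med [ 0.52  -0.068  0.277] top [ 0.525 -0.069  0.281] [ 0.514 -0.076  0.212] [ 0.533 -0.062  0.285]
top red [483. 203.] 140 med [ 0.451 -0.717  0.167] top [ 0.453 -0.722  0.171] [ 0.437 -0.843  0.   ] [ 0.496 -0.689  0.177]
top red [179. 205.] 181 med [0.484 0.227 0.071] top [0.479 0.22  0.092] [ 0.277 -0.003 -0.009] [0.521 0.265 1.326]
scene blue [237. 230.] 139 med [0.508 0.086 0.098] top [0.5   0.096 0.111] [0.019 0.056 0.092] [0.53  0.85  0.754]
scene blue [200. 300.] 203 med [0.469 0.319 0.063] top [0.461 0.331 0.082] [ 0.019  0.245 -0.003] [0.512 0.85  0.754]
scene red [348. 120.] 52 med [ 0.447 -0.705  0.157] top [ 0.449 -0.705  0.165] [ 0.435 -0.723  0.139] [ 0.462 -0.673  0.172]
scene red [257. 157.] 112 med [ 0.52  -0.06   0.255] top [ 0.521 -0.061  0.272] [ 0.513 -0.078  0.21 ] [ 0.53  -0.053  0.28 ]
scene red [217. 273.] 241 med [0.48  0.231 0.071] top [0.468 0.247 0.094] [ 0.019  0.137 -0.003] [0.558 0.85  0.754]
```

View pics/topc.png

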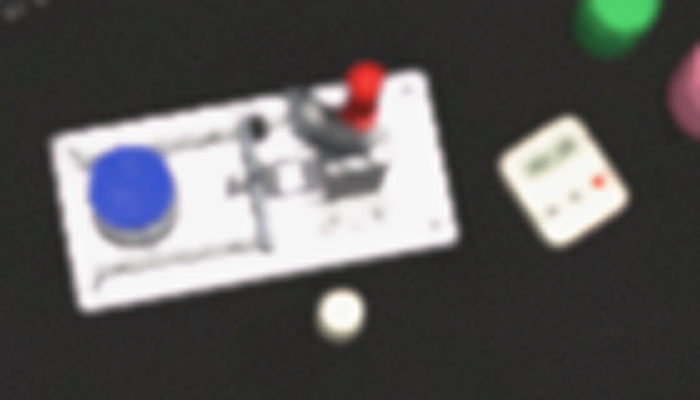

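View pics/scenec.png

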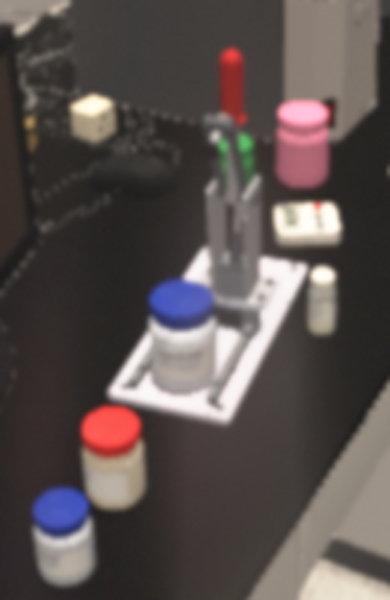

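The crops show the larger blue-lidded jar standing in the cradle, with the smaller one outside it beyond the red jar. The plate gives a yaw of about 9.2° and a centre of (0.515, -0.007). The jar is at fixture y of about 0.08. Now I'll work out the poses.

```bash
cat >> h.py <<'E'
YAW=np.deg2rad(9.2); FC=np.array([0.5147,-0.0066,0]); RF=R.from_euler("z",YAW).as_matrix()
def fw(x,y,z): return FC+RF@np.array([x,y,z])
def tofix(w): return RF.T@(np.array(w)-FC)
def toolR(t):  # t tilt deg: body leans to fixture +y ; tool x = fixture x
    t=np.deg2rad(t); z=np.array([0,-np.sin(t),-np.cos(t)]); x=np.array([1.,0,0]); y=np.cross(z,x)
    return RF@np.stack([x,y,z],1)
def rel(x,y,z,tilt):
    s=get_state(); A=R.from_rotvec(s["ee_rot"]).as_matrix(); 
    d=A.T@(fw(x,y,z)-s["tcp_pos"]); r=R.from_matrix(A.T@toolR(tilt)).as_rotvec(degrees=True)
    print("shift mm",(d*1000).round(1),"turn",r.round(1))
def st():
    s=get_state(); A=R.from_rotvec(s["ee_rot"]).as_matrix(); B=RF.T@A
    print("t",round(float(s["time"]),2),"fix mm",(tofix(s["tcp_pos"])*1000).round(1),"world",s["tcp_pos"].round(4),"zfix",B[:,2].round(3),"xfix",B[:,0].round(3),"F",s["ft_force"].round(2),"g",round(float(s["grip_width"]),3),"q",s["qpos"].round(2))
E
python3 -c "
from h import *
rel(0,0.15,0.42,0); rel(0,0.15,0.42,20)
p=get_image('top')
for n in ['red_jar_center','vial_center','timer_center']: print(n,[(d['pixel'],tofix(world(p,*d['pixel'])).round(3)) for d in spot_point(n,p)])
"
python3 -m creep '[[[0,0,0,-0.04,0,0,0],[0,0,0,-0.08,0,0,0],[0,0,0,-0.12,0,0,0],[0,0,0,-0.16,0,0,0],[0,0,0,-0.19,0,0,0],[0,0,0,-0.19,0,0,0]]]' 40; python3 -c "
from h import *
st();rel(0,0.15,0.42,0)"
```

```text
shift mm [-588.7 -509.4 -188.7] turn [  0.  -0. -79.]
shift mm [-588.7 -509.4 -188.7] turn [-16.7  13.8 -78.2]
red_jar_center [([183.9, 208.2], array([-0.007,  0.222,  0.072]))]
vial_center [([265.4, 222.0], array([-0.101, -0.031,  0.072]))]
timer_center [([312.7, 196.0], array([-0.037, -0.211,  0.017]))]
time: 1.8
tcp_pos: [0.2169, -0.5894, 0.4291]
ee_rot: [2.57, -1.795, 0.02]
ft_force: [0.5, -0.2, -0.0]
grip_width: 0.147
t 1.8 fix mm [-387.2 -527.7  429.1] world [ 0.2169 -0.5894  0.4291] zfix [ 0.004 -0.014 -1.   ] xfix [ 0.19  -0.982  0.014] F [ 0.46 -0.24 -0.03] g 0.147 q [ 1.25  0.53 -0.21  1.24  0.11  1.36 -0.17]
shift mm [-592.  -508.6    1.2] turn [  0.5  -0.7 -79.1]
```

```bash
python3 -m creep '[[[0,-0.025,-0.02,0,0,0,-4],[0,-0.05,-0.04,0,0,0,-8],[0,-0.08,-0.065,0,0,0,-12],[0,-0.11,-0.09,0,0,0,-16],[0,-0.14,-0.115,0,0,0,-20],[0,-0.17,-0.14,0,0,0,-24],[0,-0.20,-0.165,0,0,0,-28],[0,-0.23,-0.19,0,0,0,-32],[0,-0.26,-0.215,0,0,0,-36],[0,-0.29,-0.24,0,0,0,-40],[0,-0.31,-0.26,0,0,0,-44],[0,-0.31,-0.26,0,0,0,-44]]]'; python3 -c "
from h import *
st();rel(0,0.15,0.42,0)"
```

```text
time: 2.8
tcp_pos: [0.3567, -0.2026, 0.4255]
ee_rot: [3.058, -0.68, 0.017]
ft_force: [-0.2, -0.5, 0.8]
grip_width: -0.001
t 2.8 fix mm [-187.4 -168.3  425.5] world [ 0.3567 -0.2026  0.4255] zfix [ 0.007 -0.012 -1.   ] xfix [ 0.826 -0.563  0.013] F [-0.22 -0.45  0.85] g -0.001 q [ 0.84  0.19 -0.55  1.82  0.12  1.15 -0.18]
shift mm [ -24.6 -368.5    2.8] turn [  0.6  -0.6 -34.3]
```

```bash
python3 -m creep '[[[0,-0.002,-0.03,0,0,0,-3],[0,-0.004,-0.065,0,0,0,-7],[0,-0.006,-0.10,0,0,0,-11],[0,-0.009,-0.135,0,0,0,-14],[0,-0.012,-0.17,0,0,0,-18],[0,-0.014,-0.205,0,0,0,-22],[0,-0.016,-0.24,0,0,0,-26],[0,-0.018,-0.275,0,0,0,-29],[0,-0.020,-0.31,0,0,0,-32],[0,-0.022,-0.34,0,0,0,-34],[0,-0.025,-0.368,0,0,0,-34],[0,-0.025,-0.368,0,0,0,-34]]]'; python3 -c "
from h import *
st();rel(0,0.15,0.2,20)"
```

```text
time: 3.8
tcp_pos: [0.4905, 0.1471, 0.4225]
ee_rot: [3.125, 0.255, 0.013]
ft_force: [0.5, 0.6, 1.0]
grip_width: 0.001
t 3.8 fix mm [  0.7 155.6 422.5] world [0.4905 0.1471 0.4225] zfix [ 0.008 -0.007 -1.   ] xfix [1.    0.002 0.008] F [0.47 0.56 1.04] g 0.001 q [ 0.12  0.41 -0.79  1.58  0.32  1.28 -0.56]
shift mm [ -2.5   4.  222.5] turn [-19.6  -0.5   0. ]
```

```bash
python3 -m creep '[[[0,0,0,0.03,-5,0,0],[0,-0.001,0.001,0.07,-10,0,0],[0,-0.002,0.004,0.11,-15,0,0],[0,-0.002,0.006,0.15,-19.6,-0.5,0],[0,-0.002,0.008,0.19,-19.6,-0.5,0],[0,-0.002,0.012,0.225,-19.6,-0.5,0],[0,-0.0025,0.015,0.26,-19.6,-0.5,0],[0,-0.0025,0.017,0.285,-19.6,-0.5,0],[0,-0.0025,0.017,0.29,-19.6,-0.5,0],[0,-0.0025,0.017,0.29,-19.6,-0.5,0]]]'; python3 -c "
from h import *
st();rel(0,0.137,0.03,20)
p=get_image('scene');save(p,'s1',(160,90,340,330),2.4)"
```

```text
time: 4.63
tcp_pos: [0.4927, 0.1271, 0.1314]
ee_rot: [2.783, 0.224, 0.034]
ft_force: [0.2, -0.5, 0.8]
grip_width: 0.0
t 4.63 fix mm [ -0.3 135.5 131.4] world [0.4927 0.1271 0.1314] zfix [-0.004 -0.343 -0.939] xfix [ 1.    -0.    -0.004] F [ 0.19 -0.5   0.76] g 0.0 q [-0.25  0.8  -0.51  1.94  0.89  0.91 -1.21]
shift mm [  0.7 -36.2  94.7] turn [0.1 0.2 0.1]
```

View pics/s1.png

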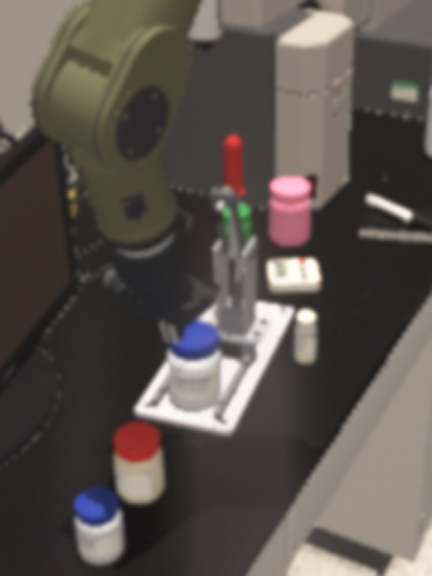

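```bash
python3 -c "
from h import *
s=get_state();p=get_image('scene');print(proj(p,s['tcp_pos']),proj(p,fw(0,.08,.098)),proj(p,fw(0,.2375,.072)),proj(p,fw(0,-.065,.282)), proj(p,fw(0.06,.13,.01)),proj(p,fw(-0.06,.13,.01)))
C=cloud(p)
for c,r in [(231,227),(225,220),(235,220),(228,228),(230,200)]: print(c,r,tofix(C[r,c]).round(3),C[r,c].round(3))
t=get_image('top');save(t,'t1',(180,130,320,240),5)
print(proj(t,s['tcp_pos']))
"
```

```text
[232.36605052 229.00768206] [240.90492539 227.89521349] [218.4768376  271.93641073] [256.88147496 145.81028452] [215.824328   259.52649905] [256.1209418  268.43028546]
231 227 [-0.005  0.157  0.154] [0.485 0.147 0.154]
225 220 [0.004 0.17  0.183] [0.492 0.162 0.183]
235 220 [-0.019  0.162  0.182] [0.47  0.15  0.182]
228 228 [0.004 0.155 0.148] [0.494 0.147 0.148]
230 200 [-0.031  0.21   0.271] [0.451 0.195 0.271]
[207.36213277 197.92720704]
```

View pics/t1.png

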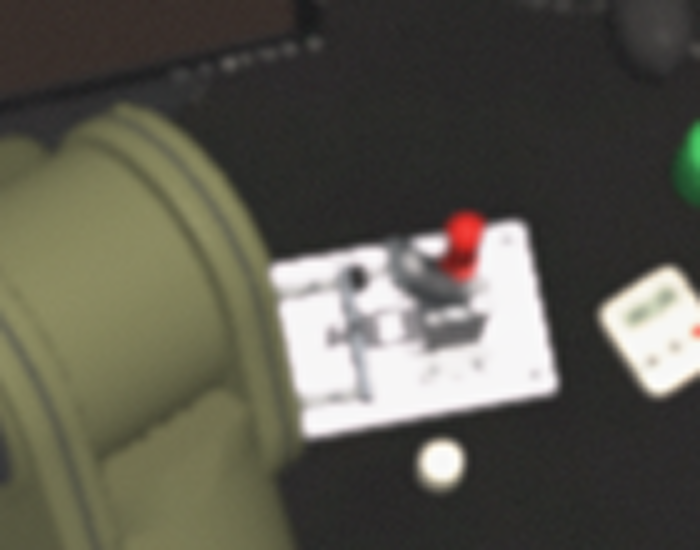

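The tip at crop (170,330) matches the projected TCP, just beyond the jar on its open side. The forearm looks close to the monitor, so I'll check that clearance.

```bash
python3 -c "
from h import *
t=get_image('top');C=cloud(t);f=t['frame'].astype(int)
g=(f[...,1]-f[...,2]>25)&(f[...,1]>60)&(C[...,1]>-.05)&(C[...,0]>.3)
X=C[g];
for x in (.45,.5,.55,.6,.65): 
  k=X[abs(X[:,0]-x)<.02]
  if len(k):print(x,len(k),k.min(0).round(2),k.max(0).round(2))
print('max x',X[:,0].max())
c=(C[...,0]>.55)&(C[...,0]<.75)&(C[...,1]>0)&(C[...,1]<.5)&~g&(C[...,2]>.05)
Y=C[c]
for y in np.arange(0,.5,.05):
  k=Y[abs(Y[:,1]-y)<.025]
  if len(k): i=k[:,0].argmin();print(round(y,2),'nearest',k[i].round(3),'maxz',k[:,2].max().round(3))
s=get_image('scene');C=cloud(s);f=s['frame'].astype(int)
g=(f[...,1]-f[...,2]>20)&(f[...,1]>40)&(C[...,1]>0)&(C[...,0]>.3)
X=C[g];print('scene arm',len(X),X.min(0),X.max(0))
"
```

```text
0.45 767 [ 0.43  0.04 -0.  ] [0.47 0.46 0.78]
0.5 222 [0.48 0.19 0.01] [0.52 0.51 0.58]
0.55 32 [0.53 0.73 0.03] [0.55 0.74 0.06]
max x 0.8469982804861839
0.0 nearest [0.708 0.023 0.201] maxz 0.309
0.05 nearest [0.698 0.072 0.062] maxz 0.31
0.1 nearest [0.687 0.121 0.078] maxz 0.311
0.15 nearest [0.675 0.172 0.096] maxz 0.312
0.2 nearest [0.666 0.22  0.085] maxz 0.312
0.25 nearest [0.655 0.275 0.302] maxz 0.311
0.3 nearest [0.645 0.322 0.3  ] maxz 0.311
0.35 nearest [0.633 0.372 0.296] maxz 0.312
0.4 nearest [0.627 0.405 0.227] maxz 0.31
0.45 nearest [0.748 0.47  0.058] maxz 0.058
scene arm 5514 [ 0.30014924  0.00038145 -0.00324155] [1.16089106 0.52133669 0.67947751]
```

```bash
python3 -m creep '[[[0,0,-0.009,0.022,0,0,0],[0,0.0005,-0.018,0.045,0,0,0],[0,0.0005,-0.027,0.068,0,0,0],[0,0.0005,-0.034,0.086,0,0,0],[0,0.0005,-0.037,0.095,0,0,0],[0,0.0005,-0.037,0.095,0,0,0],[0,0.0005,-0.037,0.095,0,0,0]]]'; python3 -c "
from h import *
st();rel(0,0.08,0.03,20)
p=get_image('scene');save(p,'s2',(160,130,320,330),3)"
```

```text
time: 5.47
tcp_pos: [0.4952, 0.1317, 0.0331]
ee_rot: [2.786, 0.224, 0.044]
ft_force: [-0.3, 0.3, -0.6]
grip_width: -0.0
t 5.47 fix mm [  2.9 139.6  33.1] world [0.4952 0.1317 0.0331] zfix [ 0.003 -0.341 -0.94 ] xfix [1.    0.    0.003] F [-0.29  0.31 -0.56] g -0.0 q [-0.31  0.96 -0.41  1.96  1.08  0.76 -1.41]
shift mm [-2.9 55.  23.2] turn [-0.1 -0.2 -0.1]
```

View pics/s2.png

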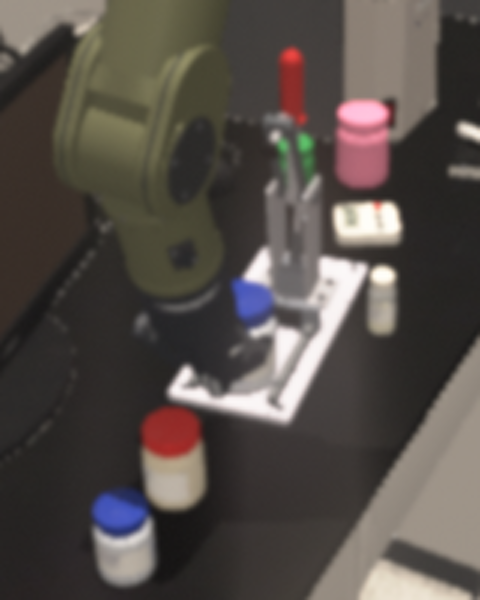

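```bash
python3 -m creep '[[[0,-0.002,0.005,0.004,0,0,0],[0,-0.003,0.010,0.006,0,0,0],[0,-0.003,0.015,0.008,0,0,0],[0,-0.003,0.019,0.009,0,0,0],[0,-0.003,0.023,0.0105,0,0,0],[0,-0.003,0.027,0.012,0,0,0],[0,-0.003,0.031,0.0135,0,0,0],[0,-0.003,0.035,0.015,0,0,0],[0,-0.003,0.039,0.0165,0,0,0],[0,-0.003,0.043,0.018,0,0,0],[0,-0.003,0.047,0.019,0,0,0],[0,-0.003,0.047,0.019,0,0,0]]]'; python3 -c "
from h import *
st();rel(0,0.078,0.03,20)
p=get_image('scene');save(p,'s3',(160,130,320,330),3)"
```

```text
time: 6.52
tcp_pos: [0.5006, 0.0795, 0.0316]
ee_rot: [2.785, 0.221, 0.044]
ft_force: [0.0, 0.5, -0.1]
grip_width: 0.002
t 6.52 fix mm [-0.2 87.2 31.6] world [0.5006 0.0795 0.0316] zfix [ 0.003 -0.342 -0.94 ] xfix [ 1.    -0.002  0.004] F [ 0.03  0.52 -0.09] g 0.002 q [-0.24  0.95 -0.38  2.01  1.15  0.71 -1.4 ]
shift mm [0.2 8.1 4.7] turn [ 0.  -0.2 -0.2]
```

View pics/s3.png

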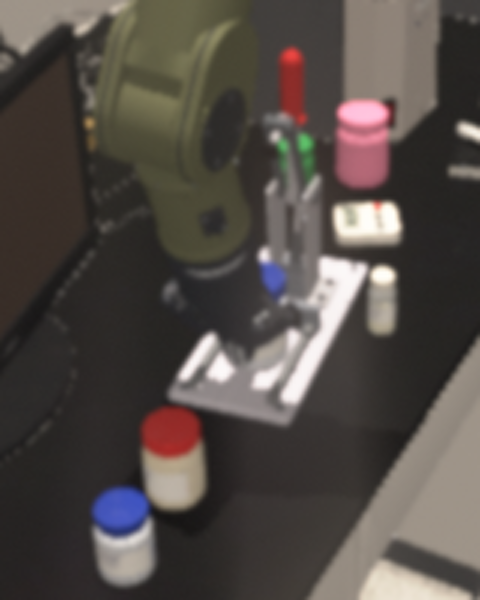

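```bash
python3 -m creep '[[[0,0,0.002,0.001,0,0,0],[0,0,0.004,0.002,0,0,0],[0,0,0.006,0.003,0,0,0],[0,0,0.008,0.004,0,0,0],[0,0,0.008,0.004,0,0,0]]]'; python3 -c "
from h import *
st()
p=get_image('top');save(p,'t3',(180,150,320,240),5)
C=cloud(p);h=cv2.cvtColor(p['frame'],cv2.COLOR_RGB2HSV);m=(h[...,0]>105)&(h[...,0]<130)&(h[...,1]>140)&(abs(C[...,2]-.098)<.006)&(abs(C[...,1]-.03)<.1)
X=C[m]; X=(X-FC)@RF;print(len(X),X.min(0).round(3),X.max(0).round(3),X.mean(0).round(3))"
```

```text
time: 6.98
tcp_pos: [0.502, 0.0706, 0.0306]
ee_rot: [2.784, 0.221, 0.044]
ft_force: [-0.5, 1.1, -0.4]
grip_width: -0.001
t 6.98 fix mm [-0.1 78.3 30.6] world [0.502  0.0706 0.0306] zfix [ 0.003 -0.342 -0.94 ] xfix [ 1.    -0.002  0.004] F [-0.46  1.12 -0.43] g -0.001 q [-0.23  0.95 -0.37  2.02  1.16  0.7  -1.4 ]
105 [-0.025  0.013  0.093] [0.021 0.048 0.104] [-0.004  0.029  0.098]
```

View pics/t3.png

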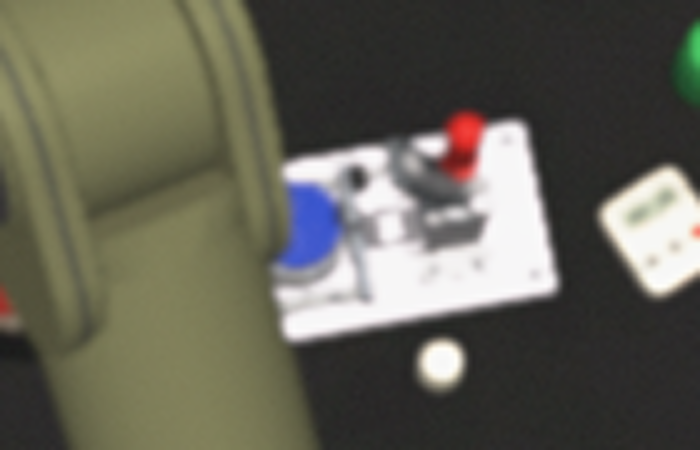

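The lid's front edge is at y of about 0.013 (crop column 340), so there's a little further to go. I'll creep on until the force rises.

```bash
python3 -m creep '[[[0,0,0.001,0.0005,0,0,0],[0,0,0.002,0.001,0,0,0],[0,0,0.003,0.001,0,0,0],[0,0,0.003,0.001,0,0,0]]]'; python3 -c "
from h import *
st()"
```

```text
time: 7.37
tcp_pos: [0.5024, 0.0679, 0.0305]
ee_rot: [2.785, 0.221, 0.044]
ft_force: [-0.2, 1.1, -0.8]
grip_width: 0.001
t 7.37 fix mm [-0.2 75.5 30.5] world [0.5024 0.0679 0.0305] zfix [ 0.003 -0.342 -0.94 ] xfix [ 1.    -0.001  0.004] F [-0.18  1.06 -0.76] g 0.001 q [-0.22  0.95 -0.37  2.02  1.16  0.7  -1.4 ]
```

```bash
python3 -m creep '[[[0,0,0.001,0.0005,0,0,0],[0,0,0.002,0.001,0,0,0],[0,0,0.003,0.001,0,0,0],[0,0,0.003,0.001,0,0,0]]]'; python3 -c "
from h import *
st()"
```

```text
time: 7.7
tcp_pos: [0.5027, 0.0676, 0.0304]
ee_rot: [2.79, 0.224, 0.045]
ft_force: [-1.5, 5.0, 1.6]
grip_width: -0.002
t 7.7 fix mm [-0.  75.2 30.4] world [0.5027 0.0676 0.0304] zfix [ 0.004 -0.337 -0.942] xfix [1.    0.001 0.004] F [-1.52  5.05  1.65] g -0.002 q [-0.22  0.95 -0.37  2.02  1.17  0.7  -1.4 ]
```

Force rose to 5 N with no further travel, so the jar is against the stop. I'll hold briefly, then back off and up.

```bash
python3 -m creep '[[[0,0,0.001,0,0,0,0],[0,0,0.001,0,0,0,0],[0,0,0.001,0,0,0,0],[0,0,0,0,0,0,0],[0,0,-0.010,-0.004,0,0,0],[0,0,-0.025,-0.009,0,0,0],[0,0,-0.024,-0.04,0,0,0],[0,0,-0.015,-0.08,0,0,0],[0,0,-0.005,-0.12,0,0,0],[0,0,0.005,-0.16,0,0,0],[0,0,0.010,-0.20,0,0,0],[0,0,0.010,-0.24,0,0,0]]]'; python3 -c "
from h import *
st();rel(0,0.15,0.42,0)"
```

```text
time: 8.7
tcp_pos: [0.4893, 0.1374, 0.2621]
ee_rot: [2.788, 0.222, 0.043]
ft_force: [2.2, 0.1, -0.8]
grip_width: 0.004
t 8.7 fix mm [ -2.  146.2 262.1] world [0.4893 0.1374 0.2621] zfix [ 0.002 -0.339 -0.941] xfix [ 1.    -0.001  0.003] F [ 2.23  0.14 -0.79] g 0.004 q [-0.21  0.6  -0.6   1.82  0.69  1.13 -0.99]
shift mm [   2.5   49.9 -149.8] turn [19.8 -0.2 -0.1]
```

```bash
python3 -m creep '[[[0,0,0.012,-0.035,5,0,0],[0,0.001,0.025,-0.07,10,0,0],[0,0.002,0.035,-0.11,15,0,0],[0,0.002,0.050,-0.15,19.8,0,0],[0,0.002,0.050,-0.15,19.8,0,0]]]'; python3 -c "
from h import *
st();rel(0,-0.03,0.36,0)
p=get_image('scene');save(p,'s4',(160,130,320,330),3)
C=cloud(p);h=cv2.cvtColor(p['frame'],cv2.COLOR_RGB2HSV)
X=(C-FC)@RF
b=(h[...,0]>105)&(h[...,0]<130)&(h[...,1]>120)&(abs(X[...,2]-.098)<.006)&(abs(X[...,1]-.03)<.1)
print('lid',X[b].min(0).round(3),X[b].max(0).round(3))
g=((h[...,0]<6)|(h[...,0]>174))&(h[...,1]>150)&(X[...,2]>.2)&(abs(X[...,0])<.08)
for z in (.22,.24,.26,.275):
  k=X[g&(abs(X[...,2]-z)<.01)]
  if len(k):print('grip',z,k.min(0).round(3),k.max(0).round(3),k.mean(0).round(3))
a=~g&(X[...,2]>.15)&(X[...,2]<.3)&(abs(X[...,0])<.03)&(abs(X[...,1])<.06)
for z in np.arange(.16,.25,.01):
  k=X[a&(abs(X[...,2]-z)<.005)]
  if len(k):print('arm',z.round(2),k.min(0).round(3),k.max(0).round(3))
"
```

```text
time: 9.12
tcp_pos: [0.494, 0.1401, 0.4278]
ee_rot: [-3.127, -0.238, -0.024]
ft_force: [0.4, 1.0, 0.0]
grip_width: 0.005
t 9.12 fix mm [  3.  148.1 427.8] world [0.494  0.1401 0.4278] zfix [ 0.015  0.004 -1.   ] xfix [ 1.    -0.009  0.015] F [0.42 0.96 0.  ] g 0.005 q [ 0.14  0.41 -0.79  1.57  0.3   1.27 -0.54]
shift mm [ -2.5 178.4  67.1] turn [-0.2 -0.9 -0.5]
lid [-0.025  0.016  0.093] [0.028 0.067 0.101]
grip 0.22 [-0.012 -0.07   0.21 ] [ 0.007 -0.051  0.229] [-0.006 -0.057  0.221]
grip 0.24 [-0.011 -0.062  0.23 ] [ 0.006 -0.05   0.249] [-0.004 -0.054  0.24 ]
grip 0.26 [-0.011 -0.063  0.25 ] [ 0.006 -0.049  0.27 ] [-0.004 -0.054  0.26 ]
grip 0.275 [-0.011 -0.065  0.265] [ 0.008 -0.049  0.283] [-0.002 -0.056  0.274]
arm 0.16 [-0.014 -0.057  0.155] [ 0.013 -0.039  0.165]
arm 0.17 [-0.014 -0.058  0.165] [ 0.013 -0.033  0.175]
arm 0.18 [-0.013 -0.058  0.175] [ 0.012 -0.031  0.184]
arm 0.19 [-0.015 -0.057  0.186] [ 0.005 -0.028  0.194]
arm 0.2 [-0.014 -0.041  0.197] [0.008 0.004 0.205]
arm 0.21 [-0.014 -0.055  0.205] [0.014 0.008 0.215]
arm 0.22 [-0.014 -0.06   0.215] [0.012 0.009 0.225]
arm 0.23 [-0.014 -0.057  0.226] [ 0.013 -0.014  0.234]
arm 0.24 [ 0.009 -0.058  0.237] [ 0.01  -0.054  0.243]
```

View pics/s4.png

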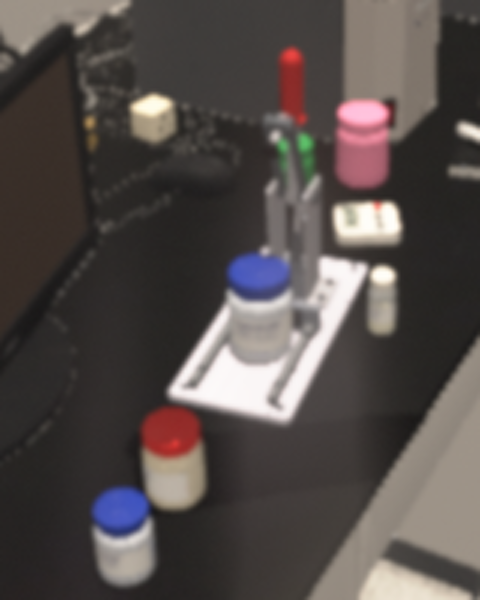

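The jar stands upright in the cradle at crop (260,310). The handle is open and the bystanders haven't moved. I'll move above the handle and re-measure the jar from the top camera.

```bash
python3 -m creep '[[[0,-0.0005,0.03,0,0,-0.5,0],[0,-0.001,0.07,0,0,-0.9,0],[0,-0.002,0.11,0.01,0,-0.9,-0.5],[0,-0.002,0.145,0.03,0,-0.9,-0.5],[0,-0.002,0.17,0.05,0,-0.9,-0.5],[0,-0.0025,0.178,0.065,0,-0.9,-0.5],[0,-0.0025,0.178,0.067,0,-0.9,-0.5],[0,-0.0025,0.178,0.067,0,-0.9,-0.5]]]'; python3 -c "
from h import *
st();rel(0,-0.03,0.252,0)
for n in ('top','scene'):
  p=get_image(n);save(p,n+'5',(180,130,320,250),5)
  C=cloud(p);h=cv2.cvtColor(p['frame'],cv2.COLOR_RGB2HSV)
  X=(C-FC)@RF
  b=(h[...,0]>105)&(h[...,0]<130)&(h[...,1]>110)&(abs(X[...,2]-.098)<.006)&(abs(X[...,1]-.03)<.1)
  print('lid',n,b.sum(),X[b].min(0).round(4),X[b].max(0).round(4),cv2.minEnclosingCircle(X[b][:,:2].astype(np.float32)*1000))
  print([(d['pixel'],round(d['confidence'],2)) for d in spot_point('mill_jar_center',p)], proj(p,fw(0,.035,.054)))
"
```

```text
time: 9.83
tcp_pos: [0.5163, -0.0346, 0.3556]
ee_rot: [-3.129, -0.257, 0.017]
ft_force: [-0.1, 1.0, 0.2]
grip_width: 0.0
t 9.83 fix mm [ -2.9 -27.9 355.6] world [ 0.5163 -0.0346  0.3556] zfix [-0.01   0.003 -1.   ] xfix [ 1.     0.003 -0.01 ] F [-0.08  1.02  0.16] g 0.0 q [ 0.45  0.48 -0.75  1.68  0.35  1.13 -0.23]
shift mm [  4.    2.4 103.5] turn [-0.2  0.6  0.2]
lid top 191 [-0.025   0.0099  0.0922] [0.0248 0.0597 0.1036] ((0.21540547907352448, 34.10478210449219), 25.919309616088867)
[([341.8, 178.3], 0.86), ([239.1, 193.2], 0.64), ([154.0, 211.2], 0.63), ([321.2, 163.1], 0.59)] [240.07864779 196.74904886]
lid scene 38 [-0.0007  0.0346  0.0928] [0.0263 0.0684 0.0999] ((12.394049644470215, 51.50563049316406), 20.123172760009766)
[([241.5, 230.4], 0.9), ([199.4, 307.9], 0.8), ([279.0, 174.7], 0.79), ([284.6, 231.7], 0.57), ([258.6, 184.4], 0.56)] [247.06334933 231.60738034]
```

View pics/top5.png

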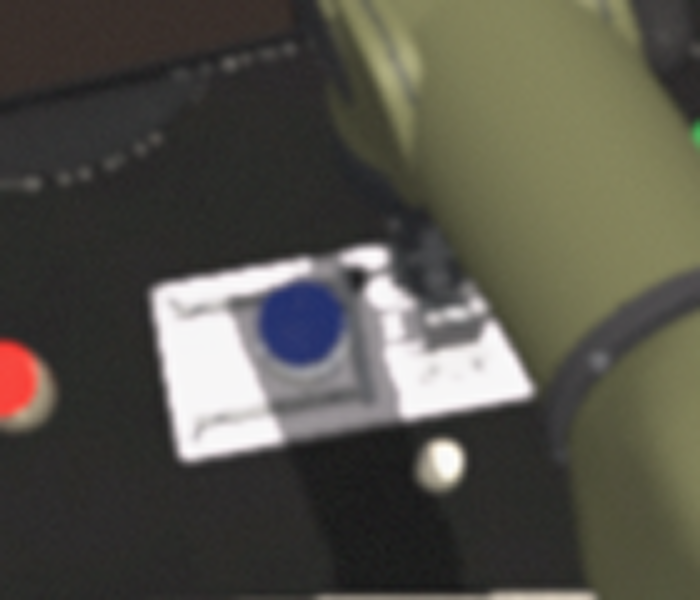

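View pics/scene5.png

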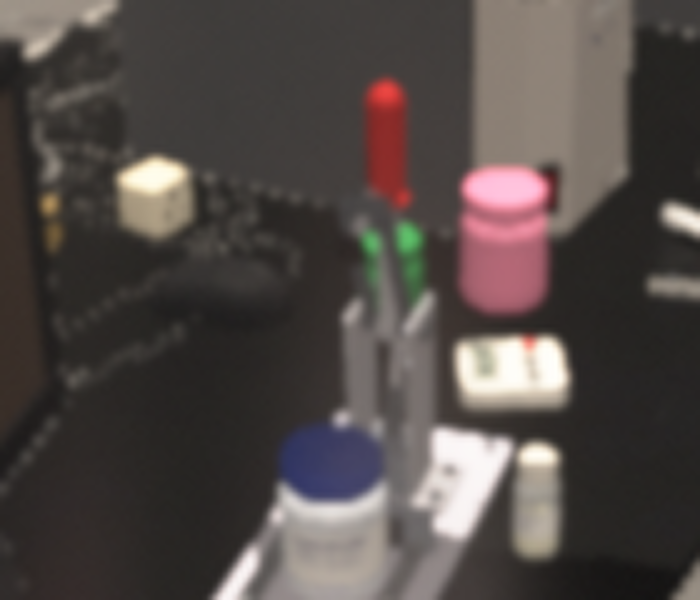

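Top view puts the lid centre at y of about 34.5 mm, so the jar is home. The fingers are now above the gap on the +y side of the handle. Descending.

```bash
python3 -m creep '[[[0,0.002,0.001,0.03,0,0.6,0],[0,0.004,0.002,0.06,0,0.6,0],[0,0.004,0.0025,0.085,0,0.6,0],[0,0.004,0.0025,0.1,0,0.6,0],[0,0.004,0.0025,0.103,0,0.6,0],[0,0.004,0.0025,0.103,0,0.6,0]]]'; python3 -c "
from h import *
st();rel(0,-0.044,0.25,0)
p=get_image('scene');save(p,'s6',(190,90,320,240),4)"
```

```text
time: 10.53
tcp_pos: [0.522, -0.0342, 0.2553]
ee_rot: [-3.128, -0.263, -0.009]
ft_force: [0.1, 0.8, 0.4]
grip_width: 0.001
t 10.53 fix mm [  2.8 -28.4 255.3] world [ 0.522  -0.0342  0.2553] zfix [ 0.006  0.002 -1.   ] xfix [1.    0.007 0.006] F [0.13 0.79 0.36] g 0.001 q [ 0.4   0.59 -0.69  1.83  0.47  0.88 -0.34]
shift mm [-2.9 15.6  5.2] turn [-0.1 -0.4  0.4]
```

View pics/s6.png

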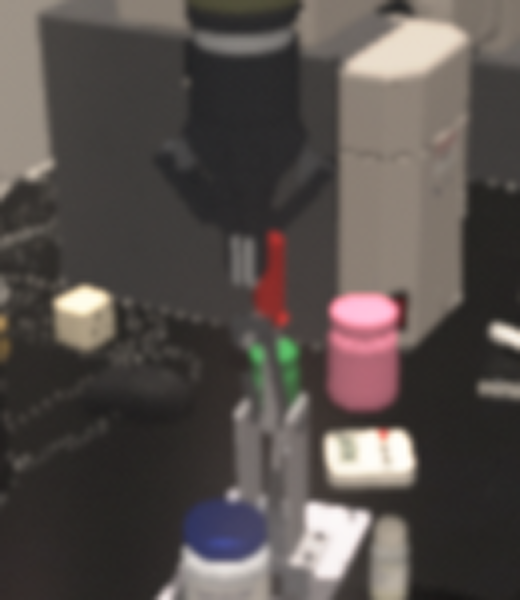

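```bash
python3 -c "
from h import *
p=get_image('scene');s=get_state()
for w in (s['tcp_pos'],fw(0,-.065,.25),fw(0,-.065,.282)): print(((proj(p,w)-[190,90])*4).round(0))"
```

```text
[246. 277.]
[268. 264.]
[268. 223.]
```

```bash
python3 -m creep '[[[0,-0.003,0.004,0.003,0,0,0],[0,-0.005,0.008,0.005,0,0,0],[0,-0.005,0.014,0.005,0,0,0],[0,-0.005,0.020,0.005,0,0,0],[0,-0.005,0.028,0.005,0,0,0],[0,-0.005,0.036,0.005,0,0,0],[0,-0.005,0.044,0.006,0,0,0],[0,-0.005,0.052,0.008,0,0,0],[0,-0.005,0.059,0.009,0,0,0],[0,-0.005,0.066,0.011,0,0,0],[0,-0.005,0.066,0.011,0,0,0]]]'; python3 -c "
from h import *
st();rel(-.002,-0.117,0.234,0)
p=get_image('scene');save(p,'s7',(190,90,320,240),4)"
```

```text
time: 11.55
tcp_pos: [0.5294, -0.1021, 0.2447]
ee_rot: [-3.129, -0.258, -0.014]
ft_force: [-0.5, 4.1, 0.2]
grip_width: -0.001
t 11.55 fix mm [ -0.7 -96.6 244.7] world [ 0.5294 -0.1021  0.2447] zfix [ 0.009  0.001 -1.   ] xfix [1.    0.004 0.009] F [-0.54  4.09  0.19] g -0.001 q [ 0.52  0.62 -0.68  1.8   0.49  0.88 -0.22]
shift mm [-1.4 20.4 10.7] turn [-0.1 -0.5  0.2]
```

View pics/s7.png

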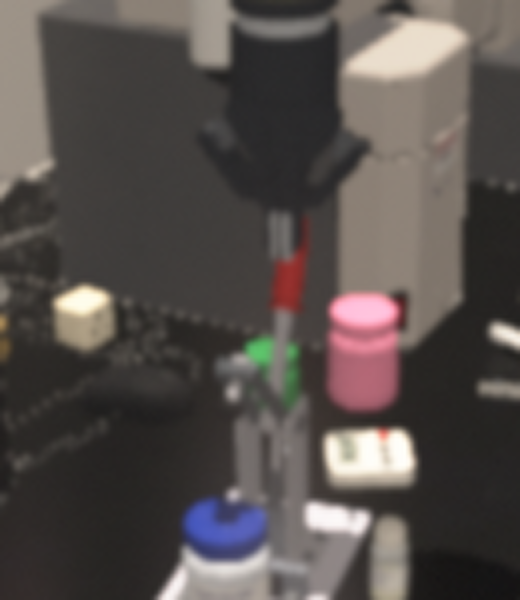

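The fingers bear on the red grip at crop (288,270), the handle is leaning over and the arm is coming down, with about 4 N. Following the arc past the dead point.

```bash
python3 -m creep '[[[0,0,0.007,0.003,0,0,0],[0,-0.001,0.014,0.006,0,0,0],[0,-0.001,0.020,0.010,0,0,0],[0,-0.001,0.027,0.015,0,0,0],[0,-0.001,0.034,0.020,0,0,0],[0,-0.001,0.041,0.025,0,0,0],[0,-0.001,0.048,0.032,0,0,0],[0,-0.001,0.054,0.038,0,0,0],[0,-0.001,0.060,0.046,0,0,0],[0,-0.001,0.065,0.053,0,0,0],[0,-0.001,0.068,0.058,0,0,0],[0,-0.001,0.068,0.058,0,0,0]]]'; python3 -c "
from h import *
st()
p=get_image('scene');save(p,'s8',(190,90,320,240),4)"
```

```text
time: 12.6
tcp_pos: [0.5389, -0.1692, 0.1852]
ee_rot: [-3.128, -0.257, -0.009]
ft_force: [-0.1, -0.1, 0.5]
grip_width: 0.003
t 12.6 fix mm [  -2.1 -164.4  185.2] world [ 0.5389 -0.1692  0.1852] zfix [ 0.006  0.002 -1.   ] xfix [1.    0.003 0.006] F [-0.12 -0.13  0.47] g 0.003 q [ 0.59  0.73 -0.63  1.79  0.57  0.81 -0.16]
```

View pics/s8.png

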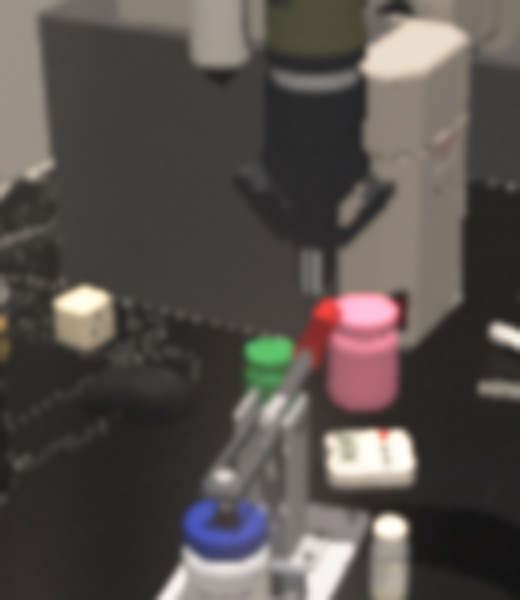

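The handle has snapped down (grip at crop (320,330)), the foot is on the blue lid, and the tool force is zero. Retreating upward and checking.

```bash
python3 -m creep '[[[0,0,0,-0.02,0,0,0],[0,0,0,-0.05,0,0,0],[0,0,0,-0.09,0,0,0],[0,0,0,-0.13,0,0,0],[0,0,0,-0.17,0,0,0],[0,0,0,-0.19,0,0,0],[0,0,0,-0.20,0,0,0],[0,0,0,-0.20,0,0,0],[0,0,0,-0.20,0,0,0]]]'; python3 -c "
from h import *
st()
for n in ('top','scene'):
  p=get_image(n);save(p,n+'9',(160,110,340,330) if n=='scene' else (160,130,340,250),3 if n=='scene' else 4)
  C=cloud(p);h=cv2.cvtColor(p['frame'],cv2.COLOR_RGB2HSV)
  X=(C-FC)@RF
  b=(h[...,0]>105)&(h[...,0]<130)&(h[...,1]>110)&(abs(X[...,2]-.098)<.006)&(abs(X[...,1]-.03)<.1)
  if b.sum()>5: print('lid',n,b.sum(),X[b].min(0).round(4),X[b].max(0).round(4),cv2.minEnclosingCircle(X[b][:,:2].astype(np.float32)*1000))
  g=((h[...,0]<6)|(h[...,0]>174))&(h[...,1]>120)&(abs(X[...,0])<.04)&(X[...,1]<-.08)&(X[...,1]>-.26)&(X[...,2]>.08)
  if g.sum(): print('grip',n,g.sum(),X[g].min(0).round(3),X[g].max(0).round(3),np.polyfit(X[g][:,1],X[g][:,2],1))
  for l in ['red_jar_center','vial_center','timer_center']: print(l,[(np.round(d['pixel'],0),round(d['confidence'],2),tofix(world(p,*d['pixel'])).round(3)) for d in spot_point(l,p)][:1])
"
```

```text
time: 13.4
tcp_pos: [0.5374, -0.169, 0.3851]
ee_rot: [-3.128, -0.259, -0.009]
ft_force: [-0.4, -0.2, -1.3]
grip_width: 0.001
t 13.4 fix mm [  -3.5 -163.9  385.1] world [ 0.5374 -0.169   0.3851] zfix [ 0.006  0.002 -1.   ] xfix [1.    0.005 0.006] F [-0.36 -0.18 -1.3 ] g 0.001 q [ 0.66  0.52 -0.75  1.51  0.36  1.25  0.03]
lid top 108 [-0.0262  0.0073  0.0922] [0.0246 0.0608 0.1029] ((-0.7770991325378418, 34.0772705078125), 27.025787353515625)
grip top 162 [-0.012 -0.218  0.13 ] [ 0.011 -0.147  0.158] [-0.13468981  0.12339427]
red_jar_center [(array([182., 209.]), 0.7, array([-0.008,  0.229,  0.073]))]
vial_center [(array([266., 223.]), 0.37, array([-0.104, -0.032,  0.067]))]
timer_center [(array([316., 194.]), 0.88, array([-0.031, -0.222,  0.02 ]))]
lid scene 135 [-0.0256  0.0183  0.0921] [0.0293 0.0674 0.1007] ((2.3902478218078613, 39.78847122192383), 28.308658599853516)
grip scene 92 [-0.011 -0.211  0.128] [ 0.01  -0.14   0.154] [-0.14401918  0.12081648]
red_jar_center [(array([219., 282.]), 0.95, array([-0.005,  0.252,  0.055]))]
vial_center [(array([284., 231.]), 0.6, array([-0.095, -0.025,  0.035]))]
timer_center [(array([246., 210.]), 0.62, array([-0.004,  0.044,  0.135]))]
```

View pics/scene9.png

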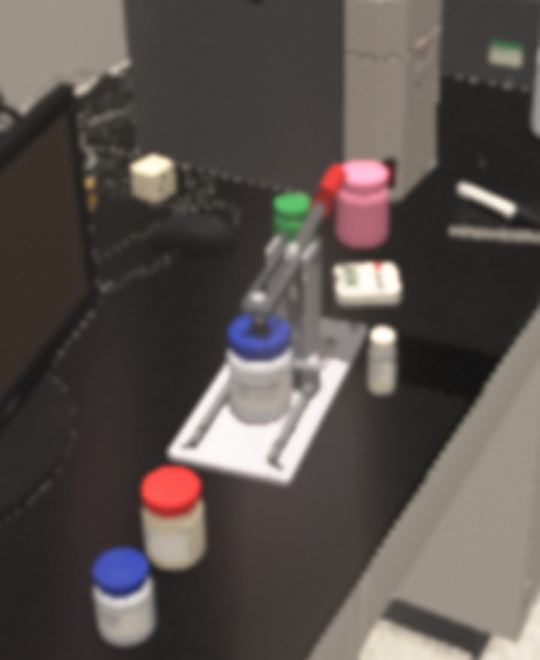

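View pics/top9.png

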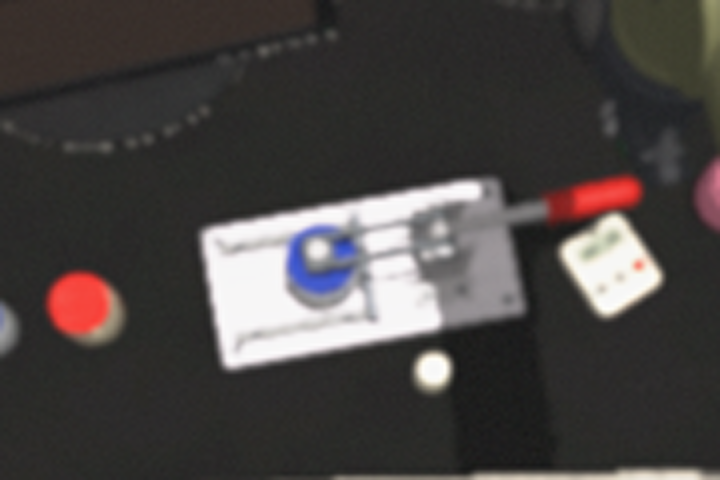

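The slope fit puts the handle at about 1.43 rad, locked. The jar is at y of about 34 mm with the foot on its lid, the bystanders are in place and the robot is clear. Handing in.

```bash
python3 -c "
from h import *
print(finish_job())"
```

```text
the job is handed in; nothing more can be done
None
```

I pushed the blue-lidded jar home along its cradle with the shut fingers. I then pushed the red handle through its arc until it snapped into lock, backed the arm off upward, and handed the job in at about 13.5 s.

**Jar at the stop:** when it reached the back stop, the wrist force rose to about 5 N with no further travel.

**Last checks:**
- **Jar:** the lid centre is at fixture y ≈ 34 mm by the top camera, and the jar stands upright. The scene camera read about 40 mm. It read about that high both before and after clamping, and its view of the lid is oblique. I trusted the top camera and the rise in force.
- **Handle:** its slope gives about 1.43 rad, so it is locked, and the foot rests on the blue lid in both pictures. I could not measure the foot's force directly.
- **Bystanders:** the red jar, the vial and the timer look unmoved. The networks' readings for them scatter by about 1 cm, and one low-confidence timer reading was plainly wrong.
- **Robot:** the tool is about 0.2 m clear, and the wrist reads about 1 N, which is noise level.

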